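# Mount the model loading crane and snap its cap home

### The arm

A 6-joint arm with a two-finger parallel gripper is mounted at the origin on the work surface. World frame = base frame: x ahead of the robot, y to its left, z up, the work surface at z = 0. Lengths are in mm, angles in rad, forces in N, time in s.
With the tool pointing down it reaches from about 350 to 975 mm from the base axis. Payload 7.1 kg.
Tool frame: the origin (TCP) lies between the finger pads; the fingertips stand 19 mm ahead of it and the grasp point (between the pads) is the TCP (ctrl.tcp_to_tips is the distance from the TCP to the fingertips, in mm); z points along the fingers, y is the line along which they close (so a half turn about z gives the same grasp; the last joint's range is limited). The gripper opens to 88 mm and grips with 3 to 60 N. Pads are 20 mm wide; open, the fingers measure 115 mm over their backs; the gripper's body (75 mm by 178 mm) begins 61 mm behind the grasp point.
Start: joints at [-1.213, 0.423, 1.63, -0, 1.089, -0.019], TCP at [229.983, -581.131, 241.675] pointing down, gripper open.
Joint ranges: [-3, 3], [-0.9, 2.11], [0.09, 2.58], [-1.31, 4.45], [0.11, 2.69], [-2.54, 2.54]. Speed limits (rad/s): [2.39, 2.39, 3.01, 3.14, 3.14, 3.14].

### API

Orientations are given as a rotation vector (axis times angle).
In Python, from workcell import status, optics, ctrl gives the robot as it stands. The module is installed in compiled form; this text tells all that it offers.
- The arm moves only by the shell command python3 -m inch 'ROWS'. ROWS is JSON, a list that holds one entry, the list of rows, each a list of 7 numbers: the shift along the tool's x, y, z in mm, then the turn, a rotation vector about the tool's x, y, z in rad, then the opening in per cent of the stroke, from 0 (shut) to 100 (fully open). A call has 1 to 20 rows; each row is the pose to reach, as a shift and turn from the pose commanded when the call began, along the tool's axes at that moment; what a row does not reach only later rows make up. A row lasts 1/10 s, in which the tool goes at most 50 mm and 8.59 degrees, less where a joint would pass 70% of its speed; a pose out of reach is approached as far as the arm can. A call with a gripper value outside its range is refused whole. The fingers move at their own pace and stop on an object; the grip force is fixed at half the most. Time passes only in rows, so rows that repeat a pose let the fingers close. It gives the time, the measured TCP pose, the force, the opening and the grip force at its end, in the units of the state.
- status.get_obs(): the state, without advancing time (a new reading comes with each control period).
- optics.get_image(name): name is "scene" or "top" or "wrist"; returns a dict with "frame" (384x512x3 uint8, red, green, blue), "fx", "fy", "cx", "cy" (pixels), "rvec" (rotation vector, rad) and "tvec" (3), from world to camera coordinates, as OpenCV has them; the wrist camera has in their place "hand_eye" (4x4, takes a point from camera to tool coordinates, whose origin is the TCP and whose axes are the flange's). Camera axes: x right, y down, z forward; pixel columns grow to the right and rows downward; lengths in mm; the calibration is good to about 2 mm. A picture is of the moment at which its call begins: read the wrist's pose just before it. There is no depth.
- ctrl.close_job(): hands the job in; it is judged then, once.
The state is a dict: "t": time; "qpos": joint angles; "qvel": joint speeds; "joint_torque": joint torques, N m; "ee_pos": TCP position; "orientation": TCP orientation; "ft_force": force on the tool from outside, world axes, zero at the start; "moment": the same for the moment, N m; "width": finger opening in mm; "grasp_force": force on a finger pad.
Only numpy, scipy, OpenCV 4.12 (cv2) and the standard library are available. Lean on these libraries where they do the work, as an engineer would, in place of code of your own. Each camera call takes 0.05 s, during which the arm holds its last target. There are 200 camera calls.

### The job

Set the little silver loading crane down onto its wooden base so that it sits flat with both pegs through its foot plate and the brass stud through the large hole, then put the red cap over the stud and press it straight down until it clicks home against the foot plate. Keep pressing the cap down firmly (about 12 N) after the click, and finish while you are still pressing it. Leave the engine, wagon, clock and paint jar where they stand.

Things in the scene. Friction and masses are not known exactly. Their poses are not given: they have to be found in the camera images.
- base: Crane base fixed to the bench: light wood slab 180 x 110 x 12 mm (x, y, z). Origin: centre of its underside, on the bench. On its top stand two steel pegs at (x, y) = (+58, +27) and (-58, -27) mm, 7 mm diameter, 12 mm tall, the upper 8 mm tapered to 3 mm, and the brass snap stud at (-42, 0) mm. Its place varies by 80 x 100 mm, its yaw by 0.35 rad either way.
- stud_tip (a point): Top of the base's brass snap stud, on its axis, 43 mm above the bench; axes as base. The stud is 14 mm in diameter, its top 7 mm tapered to 8 mm. Four sprung balls, the snap, stand out to 23 mm across at 28 mm above the bench (8 mm above the seated crane's foot plate).
- crane: Loose silver aluminium model crane, 0.34 to 0.55 kg, flat on the bench left of the base, yaw up to 0.4 rad either way. Foot plate 140 x 80 x 8 mm (x, y, z); origin: centre of its underside. Peg holes 12 mm diameter at (+58, +27) and (-58, -27) mm. Seated: origin 12 mm straight above the base's origin, x axes the same way; the pegs then stand 4 mm out of the plate.
- mast_top (a point): Centre of the top of the crane's square mast, at (+28, 0, +80) mm in the crane's frame, same axes. The mast is 24 x 24 mm and rises 72 mm from the plate: grip its flat sides facing +y and -y, well up. A jib 10 mm wide runs from it to x = +112 mm, 61 to 71 mm above the plate's underside; a small winch drum lies on the plate at x = +54 mm.
- stud_hole (a point): Centre of the crane's 28 mm hole for the stud, on the plate's upper face, at (-42, 0, +8) mm in the crane's frame, same axes.
- cap: Loose red round snap cap with a white dot on top, 38 mm diameter, 38 mm tall, about 40 g, standing open side down. Origin: centre of its underside; straight sides to grip. Inside: 19 mm mouth (a lip 4 mm high), then a 25 mm bore up to 30 mm height. It stands at one of three places right of the base; clock and jar have the others.
- cap_top (a point): Centre of the cap's top, 38 mm above its underside. On the stud the lip meets the balls with the cap's underside about 12 mm above the foot plate. From there it takes a push of about 10 N (8 to 13, more if off-centre); then the force drops, the click, and the cap comes down onto the plate, underside 20 mm and top 58 mm above the bench.
- clock: Bystander: cream porcelain station clock model, foot 64 mm diameter, 104 mm tall. Origin: centre of its underside.
- jar: Bystander: small paint jar with a yellow lid, 50 mm diameter, 60 mm tall. Origin: centre of its underside.
- engine: Bystander: green tinplate engine, 190 x 66 mm, about 103 mm tall, behind the base. Origin: centre of its underside.
- wagon: Bystander: grey open goods wagon, 120 x 56 mm, 60 mm tall, at the back right. Origin: centre of its underside.
There are look-alikes about, which are no part of the job. What is meant by the crane is not turquoise, and is the larger of those in its own colour.

How it is judged:
By the outcome, as a careful person would: the job done as asked, in the order asked, and still so for the second after the job is handed in, while the arm keeps its last pose, push and grip.
It also fails if it takes over 61 s, if anything falls off the work surface, if the arm or the gripper's body presses on something with over 40 N, if the wrist force passes 120 N, or if a joint passes its speed limit or range.

## Working session

There is one attempt and no reset: what is moved stays moved. The work goes in short steps, Python scripts to look and compute and a shell command to move; the robot and the scene stay as the last step left them, time stands still between calls to the robot, and variables do not carry over. Pictures are saved under pics/ and viewed, at most 14 in all, crops included, and the job is handed in when it is done.

```bash
mkdir -p pics; python3 - <<'E'
from workcell import status, optics, ctrl
import cv2,numpy as np
o=status.get_obs();print({k:np.round(v,3) for k,v in o.items()},ctrl.tcp_to_tips)
for n in("scene","top"):
    d=optics.get_image(n);np.save(f"{n}0.npy",d,allow_pickle=True)
    cv2.imwrite(f"pics/{n}0.png",cv2.resize(d["frame"][:,:,::-1],(800,600),interpolation=cv2.INTER_CUBIC))
    print(n,d["fx"],d["cx"],d["cy"],d["rvec"],d["tvec"])
E
```

```text
{'t': np.float64(0.0), 'qpos': array([-1.213,  0.424,  1.631, -0.   ,  1.089, -0.019]), 'qvel': array([ 0.001,  0.   , -0.001,  0.001,  0.001, -0.   ]), 'joint_torque': array([ 1.0000e-03, -5.4462e+01, -2.7367e+01,  6.4000e-02,  2.3000e-02,
       -0.0000e+00]), 'ee_pos': array([ 229.781, -580.646,  240.91 ]), 'orientation': array([-3.085, -0.588,  0.   ]), 'ft_force': array([0.644, 0.578, 1.428]), 'moment': array([-0.027,  0.001,  0.053]), 'grasp_force': np.float64(0.0), 'width': np.float64(87.994)} 19.0
scene 448.01855688807376 256.3888951729285 178.11907714272152 [ 1.93366379  1.00268184 -0.57537666] [-277.24912062 -175.46155758 1493.46187637]
top 361.8180394939674 261.3811419886218 193.0012116068942 [ 2.16979649 -2.23549989  0.06114287] [ -36.85942966  547.68893929 1002.46240994]
```

View pics/top0.png

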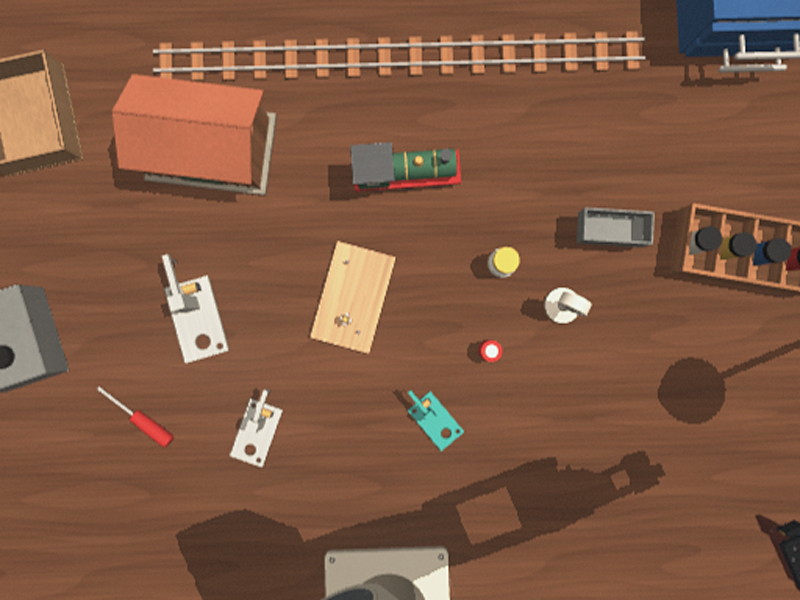

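View pics/scene0.png

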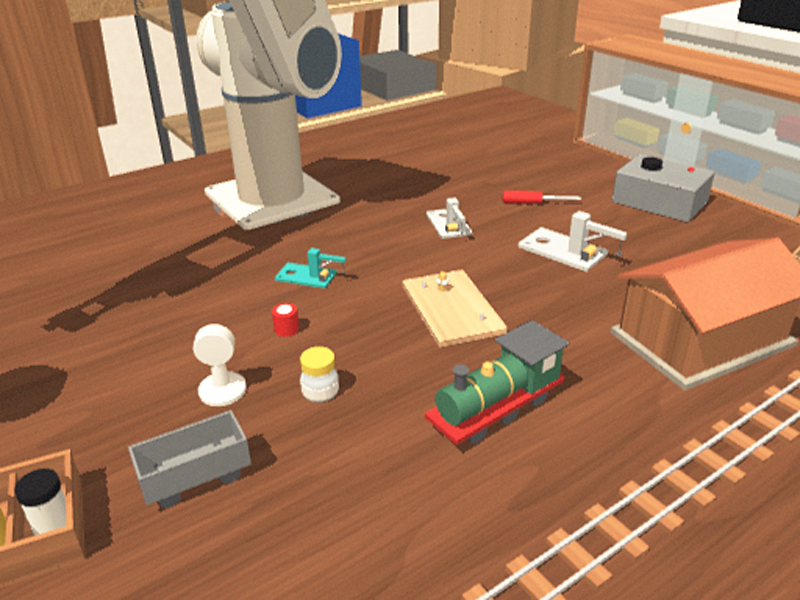

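The top picture (800x600) shows the large silver crane at (195,315), with its stud hole at (203,341) and peg hole at (220,346). The base is at (353,297), its stud at (344,320) and pegs at (346,262) and (357,332). The red cap is at (491,351). The scene picture has the crane mast at (579,218), stud at (442,276), cap top at (286,309) and crane hole at (541,240).

```bash
cat > h.py <<'E'
import numpy as np,cv2
from scipy.spatial.transform import Rotation as R
from workcell import status, optics
def cam(d,obs=None):
    if "rvec" in d:
        Rc=R.from_rotvec(np.ravel(d["rvec"])).as_matrix(); return -Rc.T@np.ravel(d["tvec"]),Rc.T
    T=np.array(d["hand_eye"]);Rt=R.from_rotvec(obs["orientation"]).as_matrix()
    return np.array(obs["ee_pos"])+Rt@T[:3,3],Rt@T[:3,:3]
def ray(d,uv,obs=None):
    c,M=cam(d,obs); v=M@np.array([(uv[0]-d["cx"])/d["fx"],(uv[1]-d["cy"])/d["fy"],1]); return c,v/np.linalg.norm(v)
def plane(d,uv,z,obs=None):
    c,v=ray(d,uv,obs); return c+v*(z-c[2])/v[2]
def tri(rays):
    A=sum(np.eye(3)-np.outer(v,v) for c,v in rays);b=sum((np.eye(3)-np.outer(v,v))@c for c,v in rays)
    p=np.linalg.solve(A,b); return p,max(np.linalg.norm(np.cross(p-c,v)) for c,v in rays)
def shot(name):
    o=status.get_obs();d=optics.get_image("wrist");np.save(name+".npy",(d,o),allow_pickle=True)
    cv2.imwrite(f"pics/{name}.png",cv2.resize(d["frame"][:,:,::-1],(800,600),interpolation=cv2.INTER_CUBIC)); return d,o
def load(n): return np.load(n+".npy",allow_pickle=True)
S=512/800
def togo(xyz,yaw_close):
    """shift and turn in tool axes from the present pose to TCP xyz pointing down, tool y along yaw_close"""
    o=status.get_obs();Rt=R.from_rotvec(o["orientation"])
    best=None
    for a in(0,np.pi):
        y=np.array([np.cos(yaw_close+a),np.sin(yaw_close+a),0]);z=np.array([0,0,-1.]);x=np.cross(y,z)
        r=(Rt.inv()*R.from_matrix(np.c_[x,y,z])).as_rotvec()
        if best is None or np.linalg.norm(r)<np.linalg.norm(best):best=r
    return np.round(Rt.inv().apply(np.array(xyz)-o["ee_pos"]),1),np.round(best,3)
E
python3 - <<'E'
from h import *
t=load("top0").item();s=load("scene0").item()
P=lambda d,u,v,z:np.round(plane(d,(u*S,v*S),z),1)
T=lambda a,b:[np.round(x,1) for x in tri([ray(t,np.array(a)*S),ray(s,np.array(b)*S)])]
print("cap",T((491,351),(286,309)),"stud",T((344,320),(442,276)),"hole",T((203,341),(541,240)),"mast",T((172,305),(580,214)))
print("pegs",P(t,346,262,24),P(t,357,332,24),"stud",P(t,344,320,43))
print("base corners",[P(t,*c,12) for c in((339,242),(395,257),(369,353),(311,338))])
print("crane",[P(t,*c,8) for c in((186,362),(228,350),(207,277),(203,341),(220,346))])
print("jar,clock",P(t,507,261,60),P(t,562,306,0))
d,o=optics.get_image("wrist"),status.get_obs();print(d["fx"],np.round(d["hand_eye"],3))
E
```

```text
cap [array([ 455.5, -192.8,   36.2]), np.float64(2.2)] stud [array([516.5,  61.1,  33.8]), np.float64(0.2)] hole [array([486.6, 317.7,   5.5]), np.float64(0.2)] mast [array([548.9, 342.9,  77. ]), np.float64(0.8)]
pegs [619.6  55.9  24. ] [494.6  39.5  24. ] stud [516.2  60.   43. ]
base corners [array([657.6,  68.7,  12. ]), array([627.5, -31.4,  12. ]), array([456.4,  20. ,  12. ]), array([486.3, 123. ,  12. ])]
crane [array([450.2, 347.8,   8. ]), array([469.3, 272.6,   8. ]), array([601.6, 308.3,   8. ]), array([486.7, 317. ,   8. ]), array([476.9, 286.7,   8. ])]
jar,clock [ 609.  -224.3   60. ] [ 530.6 -332.8    0. ]
288.18384937215694 [[   0.      -0.958   -0.288   79.129]
 [   1.       0.      -0.      -0.236]
 [   0.      -0.288    0.958 -142.896]
 [   0.       0.       0.       1.   ]]
```

```bash
python3 - <<'E'
from h import *
print(togo((550,20,240),-0.295+np.pi/2),togo((540,330,240),0.25+np.pi/2))
E
```

```text
(array([ 518.8, -440.8,    1.6]), array([-0.001,  0.   ,  0.672])) (array([ 623.5, -732.8,    2. ]), array([-0.001,  0.   ,  0.127]))
```

```bash
python3 -m inch '[[[40,-34,0,0,0,0.15,100],[80,-68,0,0,0,0.3,100],[120,-102,0,0,0,0.45,100],[160,-136,0,0,0,0.6,100],[200,-170,0,0,0,0.672,100],[519,-441,2,0,0,0.672,100],[519,-441,2,0,0,0.672,100],[519,-441,2,0,0,0.672,100],[519,-441,2,0,0,0.672,100],[519,-441,2,0,0,0.672,100],[519,-441,2,0,0,0.672,100],[519,-441,2,0,0,0.672,100],[519,-441,2,0,0,0.672,100],[519,-441,2,0,0,0.672,100],[519,-441,2,0,0,0.672,100],[519,-441,2,0,0,0.672,100],[519,-441,2,0,0,0.672,100],[519,-441,2,0,0,0.672,100]]]'
python3 - <<'E'
from h import *
d,o=shot("w1");print(o["t"],o["ee_pos"],o["orientation"],o["qpos"]);print(togo((540,330,240),0.25+np.pi/2))
E
```

```text
t: 1.95
ee_pos: [549.7, 18.7, 239.6]
orientation: [3.107, -0.465, -0.001]
ft_force: [1.1, 0.5, 0.2]
width: 87.8
grasp_force: 0.0
1.95 [549.68380984  18.68246673 239.61793768] [ 3.10685108e+00 -4.64598563e-01 -7.67076265e-04] [ 1.23972420e-02  3.16445254e-01  1.79835156e+00 -1.34092708e-04
  1.02730921e+00  1.88014305e+00]
(array([-100.5, -294.8,   -0.3]), array([ 0.   ,  0.   , -0.547]))
```

View pics/w1.png

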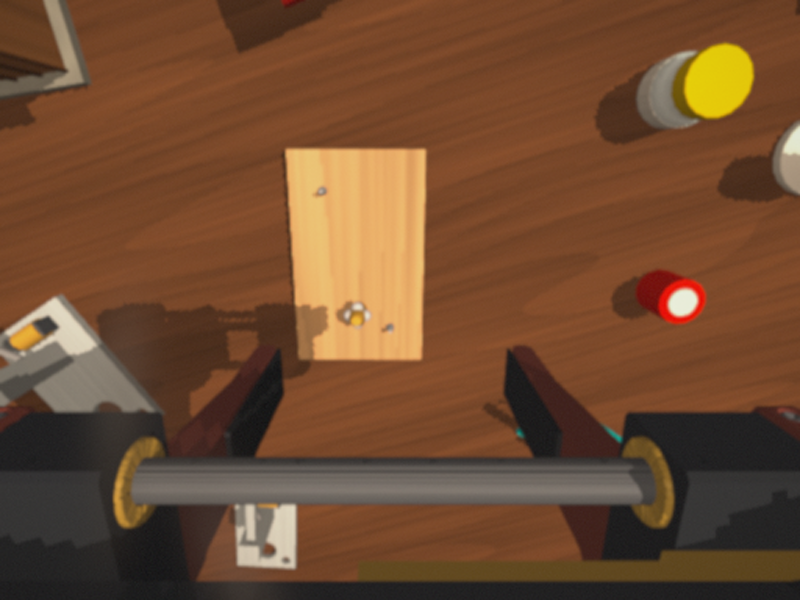

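The wrist picture shows the base with corners at (286,150), (426,149), (422,359) and (299,359). The stud tip is at (357,317), the pegs at (320,191) and (388,327), and the cap top at (684,302). I'll move over the crane now, which also gives a second view.

```bash
python3 -m inch '[[[-20,-45,0,0,0,-0.14,100],[-40,-90,0,0,0,-0.28,100],[-60,-140,0,0,0,-0.42,100],[-100,-295,0,0,0,-0.547,100],[-100,-295,0,0,0,-0.547,100],[-100,-295,0,0,0,-0.547,100],[-100,-295,0,0,0,-0.547,100],[-100,-295,0,0,0,-0.547,100],[-100,-295,0,0,0,-0.547,100],[-100,-295,0,0,0,-0.547,100],[-100,-295,0,0,0,-0.547,100]]]'
python3 - <<'E'
from h import *
d,o=shot("w2")
(d1,o1)=load("w1");P=lambda u,v,z:np.round(plane(d1,(u*S,v*S),z,o1),1)
print("corners",[P(*c,12) for c in((286,150),(426,149),(422,359),(299,359))])
print("pegs",P(320,191,24),P(388,327,24),"stud",P(357,319,43),"cap",P(684,302,38))
t=load("top0").item();T=lambda a,b:np.round(tri([ray(t,np.array(a)*S),ray(d1,np.array(b)*S,o1)])[0],1)
print("tri cap",T((491,351),(684,302)),"stud",T((344,320),(357,319)),"corner",T((339,242),(286,150)),T((369,353),(422,359)))
E
```

```text
t: 3.1
ee_pos: [540.7, 329.4, 239.8]
orientation: [3.117, 0.391, -0.0]
ft_force: [1.0, -0.7, -0.5]
width: 87.8
grasp_force: 0.0
corners [array([658. ,  73.2,  12. ]), array([626.7, -31.7,  12. ]), array([455.6,  20.4,  12. ]), array([487.9, 125.8,  12. ])]
pegs [620.9  56.3  24. ] [498.  39.  24.] stud [518.5  58.4  43. ] cap [ 453.9 -195.9   38. ]
tri cap [ 454.9 -194.4   40.2] stud [516.2  60.3  35.5] corner [654.4  66.4  40.4] [456.5  20.1  13.9]
```

View pics/w2.png

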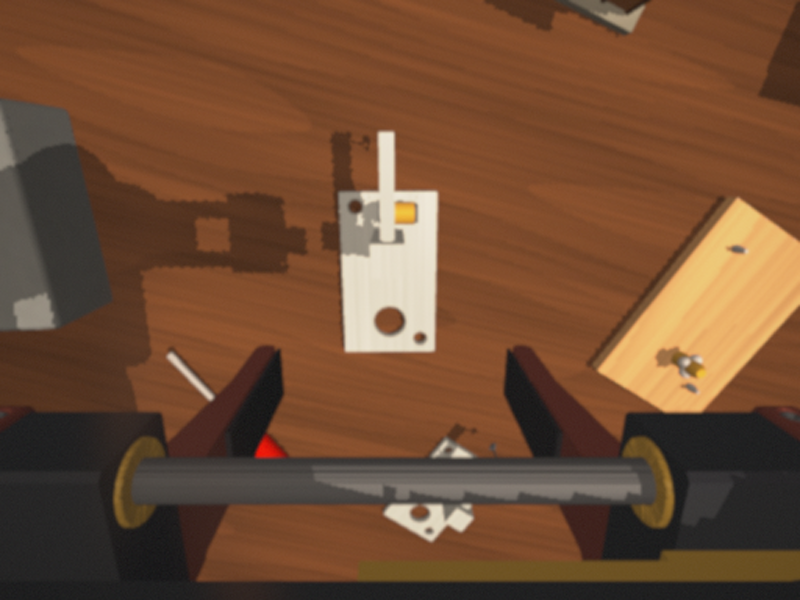

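```bash
python3 - <<'E'
from h import *
d,o=load("w2");d1,o1=load("w1");t=load("top0").item();s=load("scene0").item()
P=lambda u,v,z:plane(d,(u*S,v*S),z,o)
c=[P(*x,8) for x in((338,191),(437,191),(435,352),(345,352))];print("crane corners",np.round(c,1),"mean",np.mean(c,0))
f=lambda a:np.arctan2(a[1],a[0])
print("edge yaws",f(c[1]-c[2]),f(c[0]-c[3]),f(c[0]-c[1])-np.pi/2)
a,b=P(355,206,8),P(420,338,8);h=P(390,320,8);y=f(a-b)-np.arctan2(54,116)
print("pegholes",a,b,"mid",(a+b)/2,"yaw",y,np.linalg.norm(a-b),"hole",h,"org from hole",h+42*np.array([np.cos(y),np.sin(y),0]))
# hole by contour
im=d["frame"];g=cv2.cvtColor(im,cv2.COLOR_RGB2HSV)
m=((g[...,1]>90)).astype(np.uint8)[195:218,232:268]
n,l,st,ce=cv2.connectedComponentsWithStats(m)
for i in range(1,n):
    if st[i,4]>5 : q=ce[i]+[232,195];print("blob",st[i],q/S,plane(d,q,8,o))
# heights: hole, mast base etc. by two views
T=lambda x,y:np.round(tri([ray(t,np.array(x)*S),ray(d,np.array(y)*S,o)])[0],1)
print("hole tri",T((203,341),(390,320)),"peg hole tri",T((220,346),(420,338)),"stud tri w1/w2",tri([ray(d1,np.array((357,319))*S,o1),ray(d,np.array((697,370))*S,o)]),
 "peg2",tri([ray(d1,np.array((320,191))*S,o1),ray(d,np.array((737,249))*S,o)]))
print("jib tip tri",T((167,256),(386,133)))
x=im[110:170,200:290];cv2.imwrite("pics/w2c.png",cv2.resize(x[:,:,::-1],(800,533),interpolation=cv2.INTER_CUBIC))
E
```

```text
crane corners [[584.2 386.8   8. ]
 [604.  309.    8. ]
 [467.3 271.8   8. ]
 [447.3 350.5   8. ]] mean [525.70059367 329.53336059   8.        ]
edge yaws 0.2651787490440259 0.25906700981516195 0.2497545543736479
pegholes [575.89966783 370.75794556   8.        ] [477.07429863 288.5370204    8.        ] mid [526.48698323 329.64748298   8.        ] yaw 0.25825734590070654 128.55634613104158 hole [486.98470596 318.69240241   8.        ] org from hole [527.59183951 329.41903772   8.        ]
blob [  8   2  18  16 228] [388.57593202 319.71628289] [486.93154665 319.97506333   8.        ]
blob [33 18  3  5 11] [416.05113636 336.36363636] [477.71594663 292.3656554    8.        ]
hole tri [486.4 318.2   5.2] peg hole tri [476.5 287.9   5.4] stud tri w1/w2 (array([517.24841257,  59.4575085 ,  37.30136672]), np.float64(0.5134296088848853)) peg2 (array([620.69852525,  57.59716907,  16.10073651]), np.float64(0.12104358360243964))
jib tip tri [634.3 358.3  59.6]
```

View pics/w2c.png

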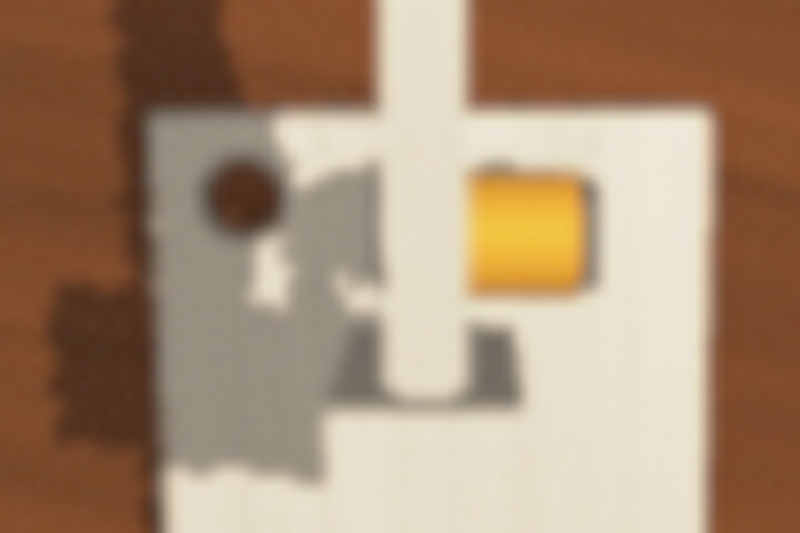

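The crop shows the crane's plate with its front peg hole at (243,200), and the jib and mast centred near column 425. The holes and edges agree, so I have the crane's pose.

```bash
python3 - <<'E'
from h import *
print(togo((553.7,336.6,62),0.258+np.pi/2))
E
```

```text
(array([ 14.3,  -3.5, 177.9]), array([ 0.   ,  0.   , -0.008]))
```

```bash
python3 -m inch '[[[14.3,-3.5,40,0,0,-0.008,100],[14.3,-3.5,80,0,0,-0.008,100],[14.3,-3.5,120,0,0,-0.008,100],[14.3,-3.5,150,0,0,-0.008,100],[14.3,-3.5,170,0,0,-0.008,100],[14.3,-3.5,178,0,0,-0.008,100],[14.3,-3.5,178,0,0,-0.008,100],[14.3,-3.5,178,0,0,-0.008,20],[14.3,-3.5,178,0,0,-0.008,20],[14.3,-3.5,178,0,0,-0.008,15],[14.3,-3.5,178,0,0,-0.008,15],[14.3,-3.5,178,0,0,-0.008,15],[14.3,-3.5,178,0,0,-0.008,15],[14.3,-3.5,178,0,0,-0.008,15],[14.3,-3.5,178,0,0,-0.008,15],[14.3,-3.5,178,0,0,-0.008,15],[14.3,-3.5,178,0,0,-0.008,15]]]'
```

```text
t: 4.85
ee_pos: [553.5, 338.0, 61.7]
orientation: [3.115, 0.407, 0.0]
ft_force: [1.5, -1.6, 0.3]
width: 24.1
grasp_force: 30.0
```

```bash
python3 -m inch '[[[0,0,-15,0,0,0,0],[0,0,-40,0,0,0,0],[0,0,-80,0,0,0,0],[0,0,-110,0,0,0,0],[0,0,-130,0,0,0,0],[0,0,-130,0,0,0,0],[0,0,-130,0,0,0,0]]]'
python3 - <<'E'
from h import *
d,o=shot("w3");print(o["ee_pos"],o["orientation"],o["ft_force"],o["width"])
print(togo((558.3,46.8,192),-0.296+np.pi/2))
E
```

```text
t: 5.55
ee_pos: [553.0, 338.1, 191.7]
orientation: [-3.115, -0.407, 0.0]
ft_force: [-0.1, -0.9, -4.9]
width: 23.9
grasp_force: 30.0
[553.01246577 338.06789682 191.68151227] [-3.11501276e+00 -4.06916000e-01  1.62904853e-04] [-0.07919965 -0.85698833 -4.93321565] 23.90539863260857
(array([-69.2, 282.7,  -1.1]), array([0.001, 0.002, 0.556]))
```

View pics/w3.png

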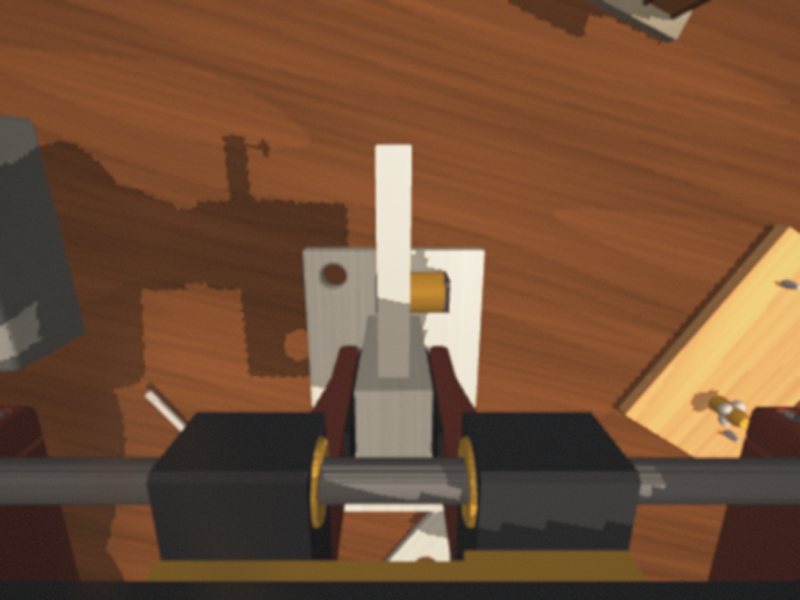

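The crane is held level. Its front plate corners are at (304,248) and (485,249), the front peg hole at (333,274) and the jib tip at (393,145).

```bash
python3 - <<'E'
from h import *
d,o=load("w3");T=np.array(d["hand_eye"])
for u,v in((304,248),(485,249),(333,274)):
    w=T[:3,:3]@np.array([(u*S-d["cx"])/d["fx"],(v*S-d["cy"])/d["fy"],1]);print(np.round(T[:3,3]+w*(54-T[2,3])/w[2],1))
# orientation check / peg in base frame: mean of estimates
y=-0.296;c=np.array([558.3,46.8])
off=np.array([28*np.cos(y),28*np.sin(y)])
print(c+off,togo([*(c+off),192],y+np.pi/2))
E
```

```text
[ 42.6 -39.6  54. ]
[42.1 40.4 54. ]
[ 30.8 -27.3  54. ]
[585.08230588  38.63249781] (array([-45.4, 297.4,  -1.2]), array([0.001, 0.002, 0.556]))
```

```bash
python3 -m inch '[[[-8,40,-1,0,0,0.1,0],[-16,80,-1,0,0,0.2,0],[-24,120,-1,0,0,0.3,0],[-32,160,-1,0,0,0.4,0],[-38,200,-1,0,0,0.5,0],[-42,240,-1,0,0,0.556,0],[-45,275,-1,0,0,0.556,0],[-45.4,292,-1,0,0,0.556,0],[-45.4,297.4,-1,0,0,0.556,0],[-45.4,297.4,-1,0,0,0.556,0],[-45.4,297.4,-1,0,0,0.556,0],[-45.4,297.4,-1,0,0,0.556,0]]]'
python3 - <<'E'
from h import *
d,o=shot("w4");print(o["ee_pos"],o["orientation"],o["ft_force"],o["width"])
print(togo((585.1,38.6,122),-0.296+np.pi/2))
E
```

```text
t: 6.8
ee_pos: [585.7, 40.4, 192.5]
orientation: [-3.107, 0.461, 0.001]
ft_force: [-0.2, -0.0, -4.2]
width: 23.9
grasp_force: 30.0
[585.67135268  40.43132012 192.46602315] [-3.10741241e+00  4.61126834e-01  7.97174005e-04] [-0.24082156 -0.0047275  -4.24856109] 23.921766189355772
(array([-0.1,  1.9, 70.6]), array([-0.   ,  0.   ,  0.001]))
```

View pics/w4.png

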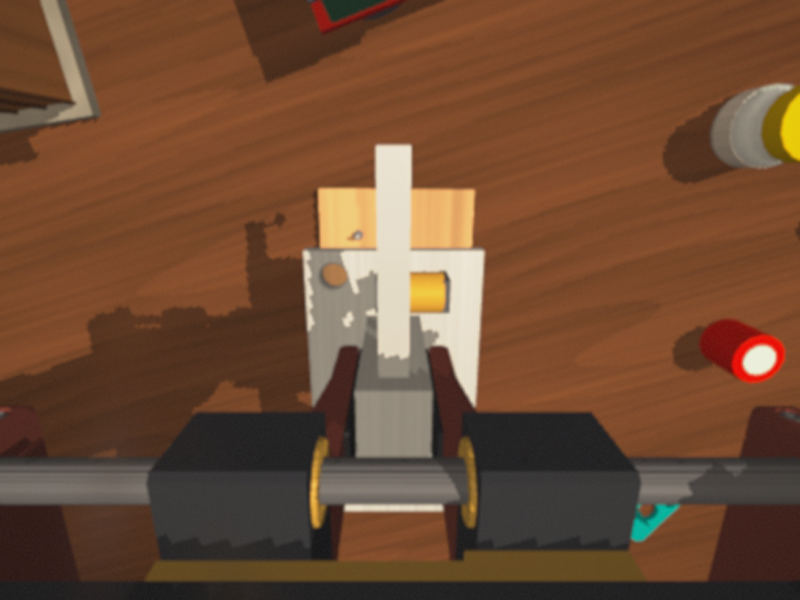

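The held crane is over the base. The base's far corners are at (318,188) and (475,189), and the front peg is at (358,236). I'll compare the peg with the front hole in tool coordinates.

```bash
python3 - <<'E'
from h import *
d,o=load("w4");T=np.array(d["hand_eye"])
def tool(u,v,z):
    w=T[:3,:3]@np.array([(u*S-d["cx"])/d["fx"],(v*S-d["cy"])/d["fy"],1]);return np.round(T[:3,3]+w*(z-T[2,3])/w[2],1)
z=o["ee_pos"][2]
print("peg",tool(359,235,z-23),"corners",tool(318,188,z-12),tool(475,189,z-12),"hole",tool(333,274,54))
E
```

```text
peg [ 30.2 -23.8 169.5] corners [ 61.4 -52.6 180.5] [ 60.7  57.2 180.5] hole [ 30.6 -27.1  54. ]
```

```bash
python3 -m inch '[[[-0.5,2.3,25,0,0,0.002,0],[-0.5,2.3,50,0,0,0.002,0],[-0.5,2.3,70,0,0,0.002,0],[-0.5,2.3,80,0,0,0.002,0],[-0.5,2.3,80,0,0,0.002,0],[-0.5,2.3,80,0,0,0.002,0],[-0.5,2.3,80,0,0,0.002,0]]]'
python3 - <<'E'
from h import *
d,o=shot("w5");print(o["ee_pos"],o["orientation"],o["ft_force"])
im=d["frame"][80:230,170:340];cv2.imwrite("pics/w5c.png",cv2.resize(im[:,:,::-1],(680,600),interpolation=cv2.INTER_CUBIC))
E
```

```text
t: 7.55
ee_pos: [585.7, 37.3, 113.9]
orientation: [-3.106, 0.466, -0.003]
ft_force: [0.6, 0.2, -2.7]
width: 24.2
grasp_force: 30.0
[585.68105867  37.25239812 113.86011912] [-3.10640455  0.46621702 -0.00320961] [ 0.59895747  0.18590256 -2.70816628]
```

View pics/w5c.png

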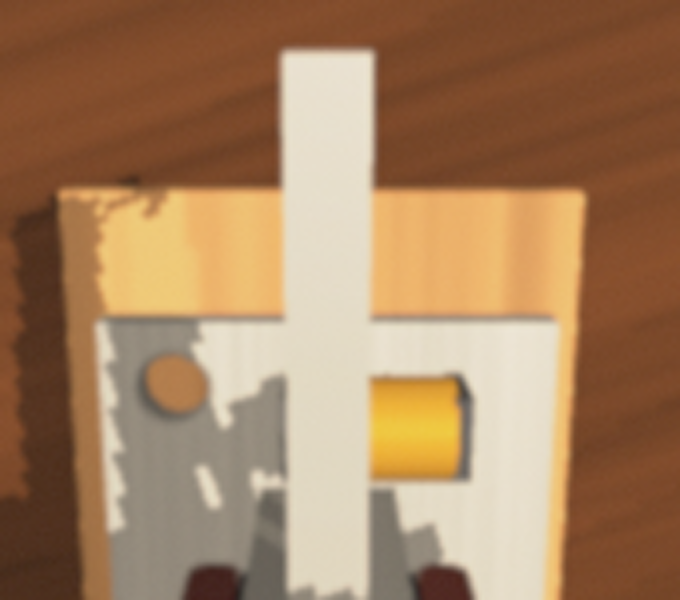

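The base's far corners are at (60,190) and (585,190) in the crop, and the plate corners at (97,318) and (557,320). The front peg is hidden behind the plate.

```bash
python3 - <<'E'
from h import *
d,o=load("w5");T=np.array(d["hand_eye"])
def tool(u,v,z):
    w=T[:3,:3]@np.array([(u/4+170-d["cx"])/d["fx"],(v/4+80-d["cy"])/d["fy"],1]);return np.round(T[:3,3]+w*(z-T[2,3])/w[2],1)
z=o["ee_pos"][2]
print("base",tool(60,190,z-12),tool(585,190,z-12),"plate",tool(97,318,54),tool(557,320,54),"hole",tool(174,384,54))
print(R.from_rotvec(o["orientation"]).as_matrix().round(4),togo((585.1,38.6,112),-0.296+np.pi/2))
E
```

```text
base [ 59.9 -55.5 101.9] [ 59.9  53.7 101.9] plate [ 41.9 -39.8  54. ] [41.6 39.8 54. ] hole [ 30.2 -26.9  54. ]
[[ 9.559e-01 -2.936e-01  2.100e-03]
 [-2.936e-01 -9.559e-01  1.000e-04]
 [ 2.000e-03 -7.000e-04 -1.000e+00]] (array([-0.9, -1.2,  1.9]), array([-0.001, -0.002, -0.002]))
```

```bash
python3 -m inch '[[[-1.2,-0.9,0,0,0,0,0],[-1.2,-0.9,10,0,0,0,0],[-1.2,-0.9,20,0,0,0,0],[-1.2,-0.9,26,0,0,0,0],[-1.2,-0.9,30,0,0,0,0],[-1.2,-0.9,33,0,0,0,0],[-1.2,-0.9,33,0,0,0,0],[-1.2,-0.9,33,0,0,0,0]]]'; python3 -c "
from h import *
print(status.get_obs()['moment'],togo((584.3,39,73.7),-.296+np.pi/2))"
```

```text
t: 8.4
ee_pos: [584.1, 38.3, 79.7]
orientation: [-3.107, 0.467, -0.0]
ft_force: [0.1, -0.1, -4.3]
width: 24.0
grasp_force: 30.0
[-0.04598124 -0.09070465 -0.00282397] (array([ 0. , -0.8,  6. ]), array([-0.   , -0.   , -0.002]))
```

```bash
python3 -m inch '[[[0,0,2,0,0,0,0],[0,0,4,0,0,0,0],[0,0,5,0,0,0,0],[0,0,6,0,0,0,0],[0,0,6.5,0,0,0,0],[0,0,6.5,0,0,0,0],[0,0,6.5,0,0,0,0]]]'
```

```text
t: 9.1
ee_pos: [584.0, 38.2, 73.6]
orientation: [-3.107, 0.467, -0.0]
ft_force: [-3.2, 0.6, 5.4]
width: 23.7
grasp_force: 30.0
```

```bash
python3 -m inch '[[[0,0,6.5,0,0,0,70],[0,0,6.5,0,0,0,70],[0,0,6.5,0,0,0,70],[0,0,6.5,0,0,0,70],[0,0,-5,0,0,0,70],[0,0,-40,0,0,0,70],[0,0,-80,0,0,0,70],[0,0,-120,0,0,0,100],[0,0,-160,0,0,0,100],[0,0,-166,0,0,0,100],[0,0,-166,0,0,0,100]]]'
python3 - <<'E'
from h import *
d,o=shot("w6");print(o["ee_pos"],o["orientation"])
im=d["frame"][70:240,150:320];cv2.imwrite("pics/w6c.png",cv2.resize(im[:,:,::-1],(600,600),interpolation=cv2.INTER_CUBIC))
E
```

```text
t: 10.2
ee_pos: [584.8, 38.3, 241.5]
orientation: [-3.106, 0.467, -0.006]
ft_force: [0.5, 0.2, -0.0]
width: 86.8
grasp_force: 0.0
[584.7771249   38.30124147 241.47829242] [-3.10592609  0.46656802 -0.0064115 ]
```

View pics/w6c.png

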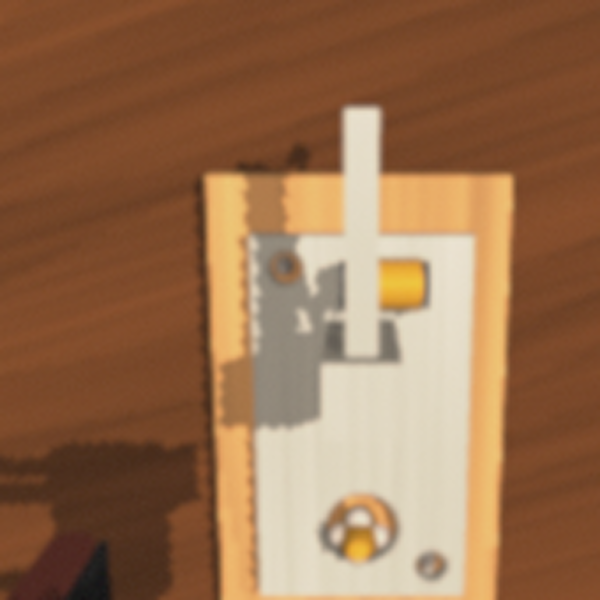

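The crane sits flat: both peg tips show in their holes at (285,266) and (431,566), and the stud tip is at (358,545) inside the large hole. The cap is next.

```bash
python3 - <<'E'
from h import *
d,o=load("w6");q=np.array((358,545))*170/600+[150,70]
print("stud",plane(d,q,43,o)); q2=[np.array(x)*170/600+[150,70] for x in((285,262),(431,563))]
print("pegs",[plane(d,x,24,o) for x in q2],"base corners",[plane(d,np.array(x)*170/600+[150,70],12,o) for x in((204,175),(513,175))])
print(togo((440,-195,180),-0.296+np.pi/2))
E
```

```text
stud [519.31865219  59.00054008  43.        ]
pegs [array([622.36382329,  54.33254635,  24.        ]), array([496.09150608,  36.73798809,  24.        ])] base corners [array([658.92064648,  73.55387138,  12.        ]), array([626.59279805, -31.68003974,  12.        ])]
(array([-69. , 265.2,  59.5]), array([-0.   , -0.001, -0.002]))
```

```bash
python3 -m inch '[[[-12,45,0,0,0,0,100],[-24,90,0,0,0,0,100],[-36,135,10,0,0,0,100],[-48,180,25,0,0,0,100],[-60,225,45,0,0,0,100],[-69,255,59,0,0,0,100],[-69,265,59,0,0,0,100],[-69,265,59,0,0,0,100],[-69,265,59,0,0,0,100]]]'
python3 - <<'E'
from h import *
d,o=shot("w7");t=load("top0").item();print(o["ee_pos"])
def white(d,near):
    g=cv2.cvtColor(d["frame"],cv2.COLOR_RGB2HSV);r=((g[...,1]>150)&((g[...,0]<6)|(g[...,0]>174))&(g[...,2]>90)).astype(np.uint8)
    w=((g[...,1]<60)&(g[...,2]>180)).astype(np.uint8)
    n,l,st,ce=cv2.connectedComponentsWithStats(w);R_=cv2.dilate(r,np.ones((5,5)))
    out=[]
    for i in range(1,n):
        ring=cv2.dilate((l==i).astype(np.uint8),np.ones((3,3)))-(l==i)
        if 8<st[i,4]<4000 and R_[ring>0].mean()>.8: out.append((ce[i],st[i,4]))
    return out
a=white(d,0);b=white(t,0);print(a,b)
p=plane(d,a[0][0],38,o);print("plane",p,"tri",tri([ray(d,a[0][0],o),ray(t,b[0][0])]))
print(togo((p[0],p[1],26),-.296+np.pi/2))
E
```

```text
t: 11.15
ee_pos: [440.8, -194.3, 180.2]
orientation: [-3.106, 0.467, -0.0]
ft_force: [0.0, 0.5, 0.1]
width: 87.7
grasp_force: 0.0
[ 440.79662714 -194.32569281  180.15754038]
[(array([247.69653179, 171.20520231]), np.int32(346))] [(array([314.32075472, 224.35849057]), np.int32(53))]
plane [ 454.73802482 -194.34196492   38.        ] tri (array([ 455.31076527, -194.46432898,   40.24985562]), np.float64(0.10446970718928213))
(array([ 13. ,  -3.7, 154.4]), array([-0.   , -0.001, -0.001]))
```

View pics/w7.png

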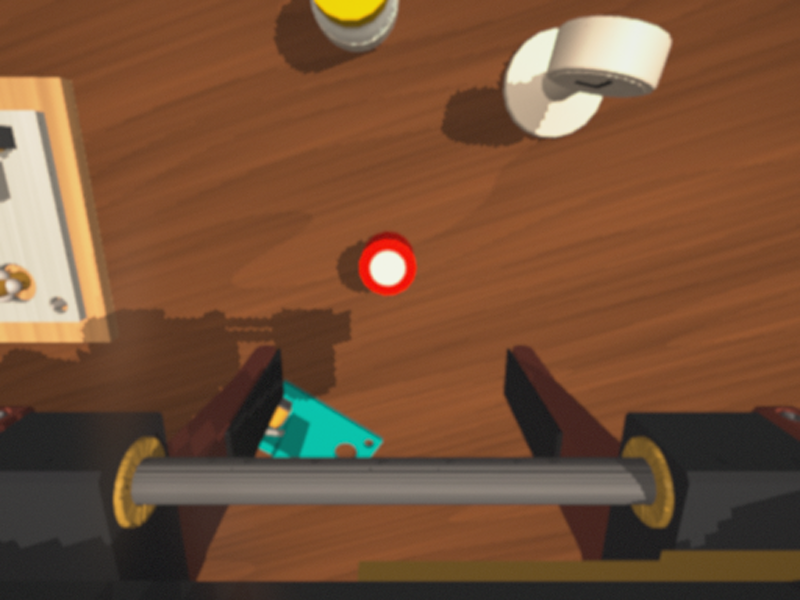

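The cap's white dot is at (388,268) and the cap stands free. The teal look-alike's nearest corner is at (290,383), so I'll narrow the opening to clear it.

```bash
python3 -m inch '[[[13,-3.7,30,0,0,0,68],[13,-3.7,70,0,0,0,68],[13,-3.7,110,0,0,0,68],[13,-3.7,135,0,0,0,68],[13,-3.7,148,0,0,0,68],[13,-3.7,153,0,0,0,68],[13,-3.7,154,0,0,0,68],[13,-3.7,154,0,0,0,68]]]'; python3 -c "
from h import *
print(togo((455,-194.4,26),-.296+np.pi/2))"
```

```text
t: 12.0
ee_pos: [454.6, -195.2, 27.2]
orientation: [3.106, -0.466, 0.003]
ft_force: [0.0, -0.1, 0.1]
width: 59.8
grasp_force: 0.0
(array([ 0.2, -0.9,  1.2]), array([ 0.   , -0.002, -0.002]))
```

Now close the gripper and lift.

```bash
python3 -m inch '[[[0.2,-0.9,1,0,0,0,68],[0.2,-0.9,1,0,0,0,30],[0.2,-0.9,1,0,0,0,30],[0.2,-0.9,1,0,0,0,30],[0.2,-0.9,1,0,0,0,30],[0.2,-0.9,1,0,0,0,30],[0.2,-0.9,1,0,0,0,30],[0.2,-0.9,-10,0,0,0,30],[0.2,-0.9,-50,0,0,0,30],[0.2,-0.9,-90,0,0,0,30],[0.2,-0.9,-110,0,0,0,30],[0.2,-0.9,-110,0,0,0,30],[0.2,-0.9,-110,0,0,0,30]]]'
python3 - <<'E'
from h import *
d,o=shot("w8");print(o["ee_pos"])
im=d["frame"][150:300,170:340];cv2.imwrite("pics/w8c.png",cv2.resize(im[:,:,::-1],(680,600),interpolation=cv2.INTER_CUBIC))
print(togo((517.5,59,137),-.296+np.pi/2))
E
```

```text
t: 13.3
ee_pos: [454.0, -194.2, 136.5]
orientation: [3.106, -0.467, 0.001]
ft_force: [1.0, 1.2, -0.7]
width: 38.4
grasp_force: 30.0
[ 454.01855552 -194.22684599  136.4954188 ]
(array([ -13.1, -260.6,   -1.3]), array([-0.   ,  0.001, -0.002]))
```

View pics/w8c.png

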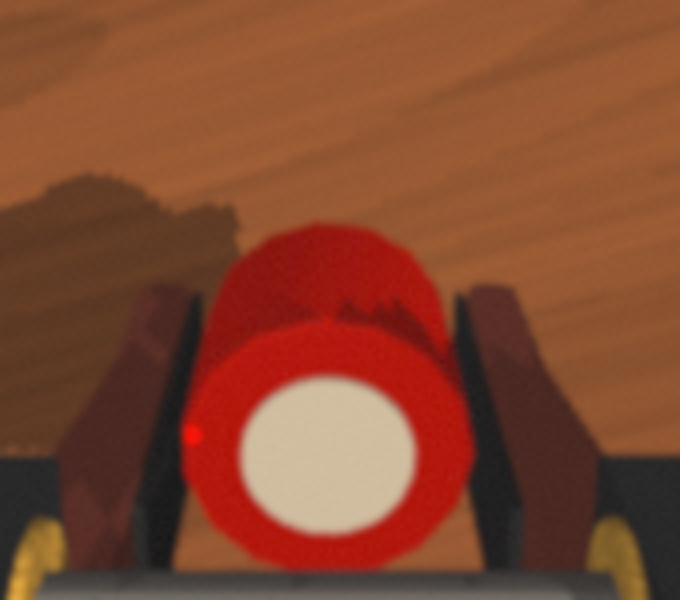

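The cap is held upright, its dot at (328,455) in the crop. I'll go just short of the stud and measure the stud and cap in the same tool-frame view.

```bash
python3 -m inch '[[[-8,-45,0,0,0,0,30],[-16,-90,0,0,0,0,30],[-24,-135,0,0,0,0,30],[-34,-180,0,0,0,0,30],[-44,-225,0,0,0,0,30],[-53,-255,0,0,0,-0.002,30],[-53,-260.6,0,0,0,-0.002,30],[-53,-260.6,0,0,0,-0.002,30],[-53,-260.6,0,0,0,-0.002,30]]]'
python3 - <<'E'
from h import *
d8,o8=load("w8");T=np.array(d8["hand_eye"])
w=T[:3,:3]@np.array([(252-d8["cx"])/d8["fx"],(263.75-d8["cy"])/d8["fy"],1]);print("cap top in tool",T[:3,3]+w*(-12-T[2,3])/w[2])
d,o=shot("w9");print(o["ee_pos"],togo((517.5,59,137),-.296+np.pi/2))
im=d["frame"][100:250,170:340];cv2.imwrite("pics/w9c.png",cv2.resize(im[:,:,::-1],(680,600),interpolation=cv2.INTER_CUBIC))
E
```

```text
t: 14.25
ee_pos: [479.4, 69.5, 135.4]
orientation: [3.106, -0.464, -0.003]
ft_force: [-0.7, 0.1, -0.9]
width: 38.1
grasp_force: 30.0
cap top in tool [  0.15030457   0.08987053 -12.        ]
[479.41209529  69.53000359 135.36200392] (array([39.3, -1.3, -1.5]), array([ 0.001,  0.001, -0.001]))
```

View pics/w9c.png

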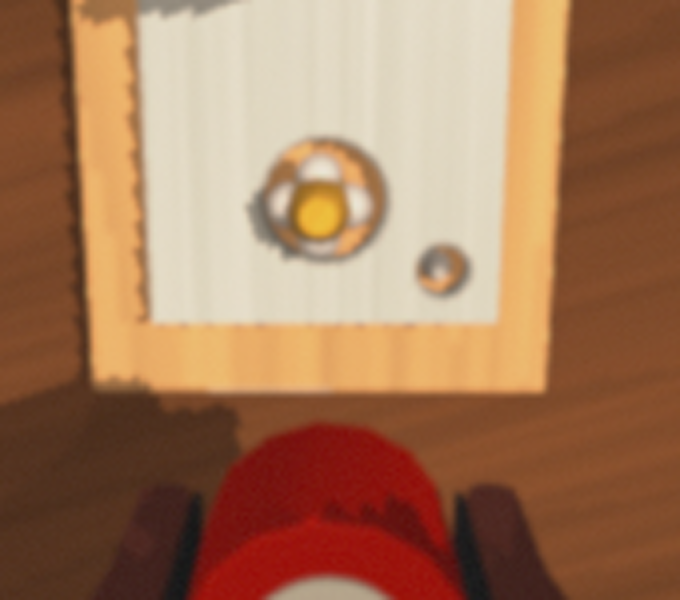

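The stud tip is at (318,211) in the crop, centred in the crane's hole, with the cap still upright below it. The base's near corners are at (92,391) and (547,391).

```bash
python3 - <<'E'
from h import *
d,o=load("w9");T=np.array(d["hand_eye"]);z=o["ee_pos"][2]
def tool(u,v,z):
    w=T[:3,:3]@np.array([(u/4+170-d["cx"])/d["fx"],(v/4+100-d["cy"])/d["fy"],1]);return np.round(T[:3,3]+w*(z-T[2,3])/w[2],1)
print("stud",tool(318,211,z-43),"balls L/R",tool(280,203,z-28),tool(358,203,z-28),"base corners",tool(92,391,z-12),tool(547,391,z-12),"peg",tool(440,264,z-24))
E
```

```text
stud [40.3 -1.8 92.4] balls L/R [ 39.6 -10.2 107.4] [ 39.6   6.8 107.4] base corners [ -8.8 -57.1 123.4] [ -8.8  53.5 123.4] peg [ 25.2  25.4 111.4]
```

```bash
python3 -m inch '[[[20,-1.9,0,0,0,0,30],[39.8,-1.9,0,0,0,0,30],[39.8,-1.9,20,0,0,0,30],[39.8,-1.9,40,0,0,0,30],[39.8,-1.9,55,0,0,0,30],[39.8,-1.9,63,0,0,0,30],[39.8,-1.9,68,0,0,0,30],[39.8,-1.9,71,0,0,0,30],[39.8,-1.9,71,0,0,0,30],[39.8,-1.9,71,0,0,0,30]]]'; python3 -c "
from h import *
print(togo((517.5,59,46),-.296+np.pi/2))"
```

```text
t: 15.3
ee_pos: [519.0, 60.6, 65.7]
orientation: [-3.107, 0.464, -0.001]
ft_force: [1.5, 0.1, -1.5]
width: 38.2
grasp_force: 30.0
(array([-1. ,  2. , 19.7]), array([-0.   , -0.001, -0.   ]))
```

```bash
python3 -m inch '[[[-0.3,0.6,1,0,0,0,30],[-0.3,0.6,3,0,0,0,30],[-0.3,0.6,5,0,0,0,30],[-0.3,0.6,5,0,0,0,30],[-0.3,0.6,5,0,0,0,30]]]'
```

```text
t: 15.8
ee_pos: [518.1, 60.2, 60.1]
orientation: [3.107, -0.463, -0.0]
ft_force: [-0.4, 0.5, -0.5]
width: 38.1
grasp_force: 30.0
```

```bash
python3 -m inch '[[[0,0,1,0,0,0,30],[0,0,2,0,0,0,30],[0,0,3,0,0,0,30],[0,0,3,0,0,0,30]]]'
```

```text
t: 16.2
ee_pos: [517.8, 60.1, 57.1]
orientation: [3.107, -0.464, -0.001]
ft_force: [-1.2, -0.4, 0.9]
width: 38.1
grasp_force: 30.0
```

```bash
python3 -m inch '[[[0,0,0.5,0,0,0,30],[0,0,1,0,0,0,30],[0,0,1.5,0,0,0,30],[0,0,2,0,0,0,30]]]'; python3 -m inch '[[[0,0,0.5,0,0,0,30],[0,0,1,0,0,0,30],[0,0,1.5,0,0,0,30],[0,0,2,0,0,0,30]]]'
```

```text
t: 16.6
ee_pos: [518.0, 60.1, 55.9]
orientation: [3.107, -0.464, -0.0]
ft_force: [-3.8, 0.2, 12.7]
width: 38.3
grasp_force: 30.0
t: 17.0
ee_pos: [517.8, 60.1, 53.6]
orientation: [3.107, -0.463, -0.001]
ft_force: [-3.7, -0.8, 5.4]
width: 38.1
grasp_force: 30.0
```

```bash
python3 -m inch '[[[-0.2,0,1,0,0,0,30],[-0.4,0,2,0,0,0,30],[-0.4,0,3,0,0,0,30],[-0.4,0,4,0,0,0,30],[-0.4,0,4,0,0,0,30]]]'; python3 -m inch '[[[0,0,1,0,0,0,30],[0,0,2,0,0,0,30],[0,0,2.5,0,0,0,30],[0,0,2.5,0,0,0,30]]]'
```

```text
t: 17.5
ee_pos: [517.2, 60.2, 48.2]
orientation: [3.107, -0.464, -0.002]
ft_force: [-0.4, -0.8, -10.8]
width: 38.2
grasp_force: 30.0
t: 17.9
ee_pos: [517.6, 60.2, 46.6]
orientation: [3.107, -0.464, -0.001]
ft_force: [-1.4, -0.5, -4.8]
width: 38.5
grasp_force: 30.0
```

```bash
python3 -m inch '[[[0,0,0.5,0,0,0,30],[0,0,1,0,0,0,30],[0,0,1,0,0,0,30],[0,0,1,0,0,0,30]]]'
```

```text
t: 18.3
ee_pos: [518.2, 60.3, 45.9]
orientation: [-3.107, 0.464, -0.001]
ft_force: [-0.4, -0.1, -2.8]
width: 38.4
grasp_force: 30.0
```

```bash
python3 -m inch '[[[0,0,0.5,0,0,0,30],[0,0,1,0,0,0,30],[0,0,1,0,0,0,30],[0,0,1,0,0,0,30]]]'
```

```text
t: 18.7
ee_pos: [518.3, 60.3, 45.5]
orientation: [-3.107, 0.463, -0.002]
ft_force: [-2.7, -0.0, 6.7]
width: 38.3
grasp_force: 30.0
```

```bash
python3 -m inch '[[[0,0,0.3,0,0,0,30],[0,0,0.6,0,0,0,30],[0,0,0.6,0,0,0,30],[0,0,0.6,0,0,0,30]]]'; python3 - <<'E'
from h import *
d,o=shot("w10");print(o["ft_force"],o["ee_pos"]);s=optics.get_image("scene");
im=s["frame"][120:230,240:420];cv2.imwrite("pics/s10.png",cv2.resize(im[:,:,::-1],(800,489),interpolation=cv2.INTER_CUBIC));print(status.get_obs()["ft_force"])
E
```

```text
t: 19.1
ee_pos: [518.3, 60.3, 45.4]
orientation: [-3.107, 0.464, -0.002]
ft_force: [-4.3, -0.8, 13.9]
width: 38.4
grasp_force: 30.0
[-4.25351953 -0.7569835  13.88831262] [518.34831045  60.31430089  45.42137514]
[-3.75129511  0.17763461 13.74256458]
```

View pics/s10.png

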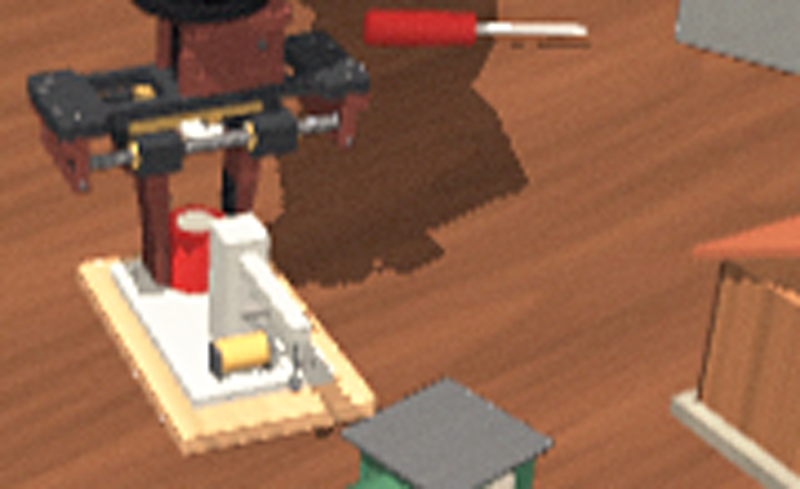

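The scene view shows the cap down on the foot plate at (195,265), still gripped, and the crane flat on its base. I'll ease the push slightly and hand in.

```bash
python3 -m inch '[[[0,0,-0.15,0,0,0,30],[0,0,-0.15,0,0,0,30],[0,0,-0.15,0,0,0,30]]]' && python3 -c "
from workcell import status,ctrl
f=status.get_obs()['ft_force'];print(f)
if 10.5<f[2]<15: print(ctrl.close_job())"
```

```text
t: 19.5
ee_pos: [518.3, 60.4, 45.4]
orientation: [-3.107, 0.463, -0.002]
ft_force: [-3.5, -0.7, 12.5]
width: 38.0
grasp_force: 30.0
[-3.48980962 -0.70352848 12.5278374 ]
the job is handed in; nothing more can be done
None
```

The crane sits flat on both pegs with the stud through its large hole, the red cap clicked home on the foot plate, and I handed the job in at 19.5 s while still pressing at about 12.5 N.

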